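Nest the washed tea cups on the saucer

ROBOT

A 6-joint arm with a two-finger parallel gripper is mounted at the origin on the work surface. World frame = base frame: x ahead of the robot, y to its left, z up, the work surface at z = 0. Lengths are in m, angles in degrees, forces in N, time in s.
With the tool pointing down it reaches from about 0.3 to 0.75 m from the base axis. Payload 8.5 kg.
Tool frame: the origin (TCP) lies at the very end of the fingers, on their centre line; the grasp point (between the pads) lies 19 mm behind it (env.hold_point_z is the distance from the TCP to the grasp point, in m); z points along the fingers, y is the line along which they close (so a half turn about z gives the same grasp; the last joint's range is limited). The gripper opens to 85 mm and grips with 20 to 120 N. Pads are 22 mm wide; open, the fingers measure 114 mm over their backs; the gripper's body (76 mm by 85 mm) begins 54 mm behind the grasp point. The pads swing forward as they close: fully open they stand 13 mm farther back than shut.
Start: joints at [57.107, 21.807, 74.336, -0, 83.858, -12.336], TCP at [0.193, 0.515, 0.231] pointing down, gripper open.
Joint ranges: [-178.18, 178.18], [-50.72, 133.34], [12.68, 142.11], [-81.47, 261.47], [9.98, 163.14], [-165.26, 165.26]. Speed limits (degrees/s): [136.94, 136.94, 180, 180, 180, 180].

INTERFACE

Orientations are given as a 3x3 rotation matrix whose columns are the frame's x, y, z axes.
In Python, from rig import env, optics gives the robot as it stands.
- The arm moves only by the shell command python3 -m jog 'ROWS' [OPENING] [FORCE]. ROWS is JSON, a list of rows, each an object with "linear": the shift along the tool's x, y, z in units of 40 mm (1.0 is 40 mm), a list of three; "roll": the turn about the tool's z in units of 5 degrees (1.0 is 5 degrees). A call has 1 to 12 rows; each row shifts and turns the commanded pose from where the row before left it, along the tool's axes as they then stand; what a row does not reach is not made up. A row lasts 1/12 s, in which the tool goes at most 41.7 mm and 7.16 degrees, less where a joint would pass 70% of its speed; a pose out of reach is approached as far as the arm can. A call is refused whole if a number of a shift passes 1 or a number of a turn 1, either way. A call with a gripper value outside its range is refused whole. OPENING is the opening, from -1 (shut) to 1 (fully open), set as the call begins (- or left out, the last holds). The fingers move at their own pace and stop on an object; FORCE is the grip in N (left out, the last holds). Time passes only in rows, so rows that do not move let the fingers close. It gives the time, the measured TCP pose, the force, the opening and the grip force at its end, in the units of the state.
- env.observe(): the state, without advancing time (a new reading comes with each control period).
- optics.get_image(name): name is "scene" or "top"; returns the picture (480x640x3 uint8, red, green, blue); there is no depth.
- optics.calibration(name): a dict with "fov_y" (degrees; the focal length in pixels is half the picture's height over the tangent of half this angle, whatever the lens; pixels are square), "cx", "cy" (the principal point, pixels), "T" (4x4, takes a point from camera to world coordinates). Camera axes: x right, y down, z forward; pixel columns grow to the right and rows downward; lengths in m; the calibration is good to about 2 mm. A picture is of the moment at which its call begins. calibration takes no time and is no camera call.
- env.close_job(): hands the job in; it is judged then, once.
The state is a dict: "time_s": time; "q": joint angles; "qvel": joint speeds; "joint_efforts": joint torques, N m; "position": TCP position; "tool_rot": TCP orientation; "ft_force": force on the tool from outside, world axes, zero at the start; "wrist_torque": the same for the moment, N m; "grip_width": finger opening in m; "gripper_force": force on a finger pad.
Only numpy, scipy, OpenCV 4.12 (cv2) and the standard library are available. Lean on these libraries where they do the work, as an engineer would, in place of code of your own. Each camera call takes 0.05 s, during which the arm holds its last target. There are 200 camera calls.

TASK

The cups are washed: stack them mouth down in the middle of the saucer, the smallest steel cup first, then the medium one over it, then the large one over both, so that all three mouths rest flat on the saucer, and finally lay the matchbox flat on the middle of the large cup's upturned base to keep it off the wet counter. Set each thing down and let go of it before fetching the next, do not drop them. Leave the saucer where it is, and do not push the mug, the sugar jar or the flask about.

Things in the scene. Friction and masses are not known exactly. Their poses are not given: they have to be found in the camera images.
- small_cup: the smallest of three steel cups, upside down (mouth down). Round, tapered: outer diameter 45 mm at the mouth (bottom as it stands), 38 mm at the closed flat base (top as it stands), 60 mm high, wall 2 mm, base 3 mm, about 60 g; inside 41 mm wide at the mouth, 57 mm deep. Origin: centre of the mouth, at the underside as it stands; z up to the base.
- medium_cup: the medium of three steel cups, upside down (mouth down). Round, tapered: outer diameter 57 mm at the mouth (bottom as it stands), 50 mm at the closed flat base (top as it stands), 72 mm high, wall 2 mm, base 3 mm, about 90 g; inside 53 mm wide at the mouth, 69 mm deep. Origin: centre of the mouth, at the underside as it stands; z up to the base.
- large_cup: the largest of three steel cups, upside down (mouth down). Round, tapered: outer diameter 70 mm at the mouth (bottom as it stands), 62 mm at the closed flat base (top as it stands), 84 mm high, wall 2 mm, base 3 mm, about 120 g; inside 66 mm wide at the mouth, 81 mm deep. Origin: centre of the mouth, at the underside as it stands; z up to the base.
- matchbox: a closed cardboard matchbox lying flat, brown sides, yellow panel on top, 54 x 36 x 16 mm (its own x, y, z), about 20 g, rigid. Origin: centre of its underside; x along its length.
- saucer: a loose white ceramic saucer with a thin blue line round its rim, about 250 g, 140 mm across the rim, 14 mm high, with a flat inner floor 6 mm above the counter and about 106 mm across, round which the rim slopes up and outwards. Origin: centre of its underside, on the counter; z up.
- mug: bystander: an upright blue ceramic mug with a handle on its +y side, 80 mm across, 88 mm high. Origin: centre of its underside.
- sugar_jar: bystander: a closed amber glass sugar jar with a white lid, 72 mm across, 85 mm high. Origin: centre of its underside.
- flask: bystander: a green flask with a black handle on its +x side, 108 mm across, 240 mm high, at the robot's left (+y). Nothing else this tall stands near the things; the pan on the burner at the far right (y below -0.45) reaches 190 mm. Origin: centre of its underside.
Things that resemble listed ones, but are neither listed nor needed, are in the scene too. Leave any yellow look-alike of the large_cup alone.

How it is judged:
By the outcome, as a careful person would: the job done as asked, in the order asked, and still so for the second after the job is handed in, with the robot touching nothing.
It also fails if it takes over 112 s, if anything falls off the work surface, if the arm or the gripper's body presses on something with over 40 N, if the wrist force passes 120 N, or if a joint passes its speed limit or range.

## Working session

There is one attempt and no reset: what is moved stays moved. The work goes in short steps, Python scripts to look and compute and a shell command to move; the robot and the scene stay as the last step left them, time stands still between calls to the robot, and variables do not carry over. Pictures are saved under pics/ and viewed, at most 14 in all, crops included, and the job is handed in when it is done.

```bash
mkdir -p pics; ls
python3 - <<'E'
from rig import env, optics
import cv2, numpy as np
for n in ("scene","top"):
    im=optics.get_image(n); cv2.imwrite(f"pics/{n}0.png",im[:,:,::-1])
    c=optics.calibration(n); print(n,c)
s=env.observe(); print(s['position'],s['tool_rot'],s['grip_width'],env.hold_point_z)
E
```

```text
pics
scene {'fov_y': 45.43341946979251, 'cx': 317.2351589140934, 'cy': 234.91466067963313, 'T': array([[ 0.46698865,  0.7299797 , -0.49905034,  1.0879417 ],
       [ 0.88425937, -0.38719228,  0.26108908, -0.18820625],
       [-0.00263871, -0.56321558, -0.82630579,  1.02840877],
       [ 0.        ,  0.        ,  0.        ,  1.        ]])}
top {'fov_y': 43.72302365702819, 'cx': 317.0944047428656, 'cy': 233.5868502970406, 'T': array([[-0.02744204, -0.98773129,  0.15373301,  0.33196564],
       [-0.9995779 ,  0.02564703, -0.01364754,  0.10961271],
       [ 0.00953731, -0.15404264, -0.98801817,  1.23476934],
       [ 0.        ,  0.        ,  0.        ,  1.        ]])}
[0.19297833 0.51475696 0.2307607 ] [[-9.36320833e-01  3.51144954e-01 -7.20379910e-04]
 [ 3.51145581e-01  9.36320201e-01 -1.12345538e-03]
 [ 2.80010574e-04 -1.30487290e-03 -9.99999109e-01]] 0.08545152375080037 0.0187
```

View pics/scene0.png

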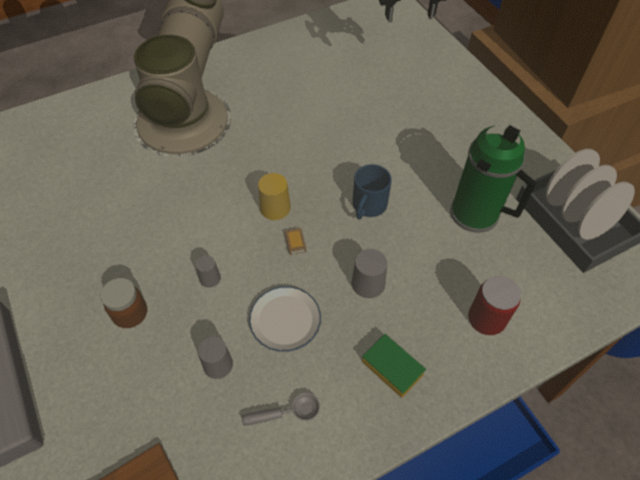

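View pics/top0.png

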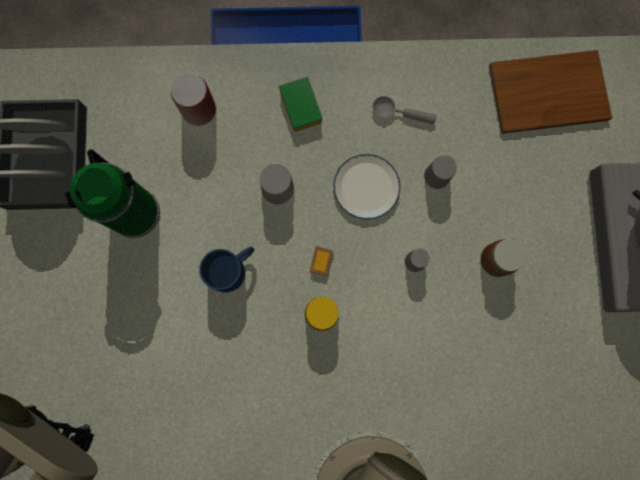

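Scene: three steel cups at about (369,272), (214,355), (206,270), the saucer at (285,318), matchbox (295,240). In the top view: saucer (367,187), large cup (277,183), medium cup (441,172), small cup (418,262), matchbox (321,261). I'll enlarge both.

Run:
```python
import cv2
a=cv2.imread("pics/top0.png")[140:290,255:460]; cv2.imwrite("pics/topc.png",cv2.resize(a,None,fx=3.9,fy=3.9,interpolation=cv2.INTER_CUBIC))
a=cv2.imread("pics/scene0.png")[225:385,190:400]; cv2.imwrite("pics/scenec.png",cv2.resize(a,None,fx=3.7,fy=3.7,interpolation=cv2.INTER_CUBIC))
```

```text
(no output)
```

View pics/topc.png

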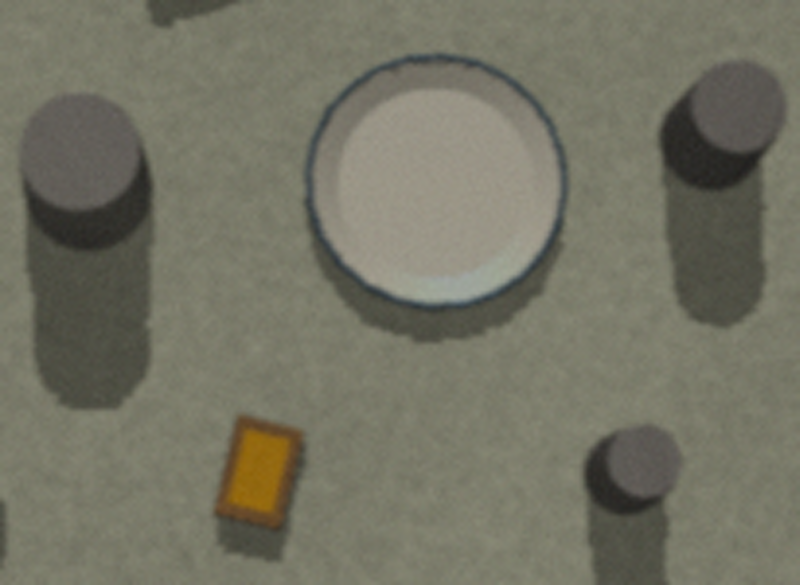

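View pics/scenec.png

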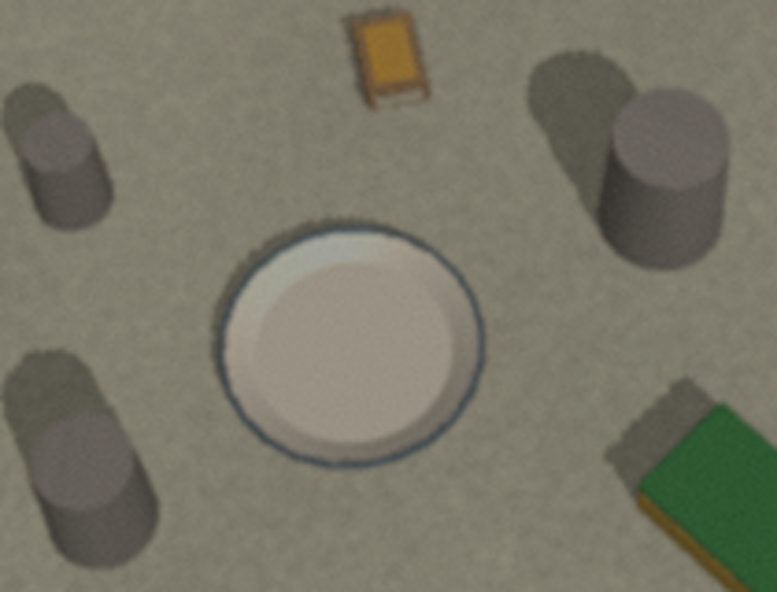

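Both crops give clear base discs. Top crop (×3.9): large (81.5,152), medium (738,107), small (644,463), saucer rim (436.5,181), matchbox corners (240,415) to (278,528). Scene crop (×3.7): large (670,138), medium (81,460), small (58,141), saucer (352,346), box (388,54).

```bash
cat > h.py <<'E'
import numpy as np
from rig import env, optics
def ray(n,uv,z):
    c=optics.calibration(n); f=240/np.tan(np.radians(c['fov_y']/2)); T=c['T']
    d=T[:3,:3]@np.array([(uv[0]-c['cx'])/f,(uv[1]-c['cy'])/f,1]); o=T[:3,3]
    return (o+d*(z-o[2])/d[2])[:2]
def crop(p,k,o): return [(p[0]+.5)/k-.5+o[0],(p[1]+.5)/k-.5+o[1]]
E
python3 - <<'E'
from h import *
P=dict(large=((81.5,152),(670.5,138),.084),medium=((738,107.5),(81.5,460),.072),small=((644,463.5),(59,142),.060),saucer=((436.5,181),(352,346),.014),box=((259,471),(388,54),.016))
for k,(a,b,z) in P.items(): print(k,ray('top',crop(a,3.9,(255,140)),z).round(4),ray('scene',crop(b,3.7,(190,225)),z).round(4))
c=[ray('top',crop(a,3.9,(255,140)),.016) for a in ((240,415),(302,430),(278,528),(216,512))]
print(np.round(c,4), [np.round(np.linalg.norm(c[i]-c[i-1]),4) for i in range(4)])
for i,j in((3,0),(2,1)): d=c[j]-c[i]; print(np.degrees(np.arctan2(d[1],d[0])))
a,b=[ray('top',crop(p,3.9,(255,140)),.084) for p in((22,152),(141,152))]; print(np.linalg.norm(a-b))
a,b=[ray('top',crop(p,3.9,(255,140)),.014) for p in((306,181),(567,181))]; print(np.linalg.norm(a-b))
E
```

```text
large [0.623  0.1727] [0.6219 0.1722]
medium [ 0.641  -0.1644] [ 0.6394 -0.1666]
small [ 0.4597 -0.1083] [ 0.459  -0.1089]
saucer [ 0.6199 -0.0135] [ 0.6192 -0.0153]
box [0.4658 0.0862] [0.4637 0.0838]
[[0.4958 0.0954]
 [0.4869 0.063 ]
 [0.4356 0.0771]
 [0.4449 0.1094]] [np.float64(0.0528), np.float64(0.0336), np.float64(0.0532), np.float64(0.0335)]
-15.33640203466824
-15.4390409501566
0.06019677874467423
0.14020132625079382
```

```bash
python3 -m jog '[{"linear":[0,0,0],"roll":1},{"linear":[0,0,0],"roll":1},{"linear":[0,0,0],"roll":1},{"linear":[0,0,0],"roll":1},{"linear":[0,0,0],"roll":1},{"linear":[0,0,0],"roll":1},{"linear":[0,0,0],"roll":1},{"linear":[0,0,0],"roll":1},{"linear":[0,0,0],"roll":1},{"linear":[0,0,0],"roll":1},{"linear":[0,0,0],"roll":1},{"linear":[0,0,0],"roll":1}]' 1 30
python3 -m jog '[{"linear":[0,0,0],"roll":1},{"linear":[0,0,0],"roll":0.888},{"linear":[-0.9,0.39,0],"roll":0},{"linear":[-0.9,0.39,0],"roll":0},{"linear":[-0.9,0.39,0],"roll":0},{"linear":[-0.9,0.39,0],"roll":0},{"linear":[-0.9,0.39,0],"roll":0},{"linear":[-0.9,0.39,0],"roll":0},{"linear":[-0.9,0.39,0],"roll":0},{"linear":[-0.9,0.39,0],"roll":0},{"linear":[-0.9,0.39,0],"roll":0}]'
python3 -c "
from rig import env
s=env.observe();print(s['position'],s['tool_rot'].round(4),s['q'])"
```

```text
time_s: 1.1
position: [0.193, 0.5148, 0.2309]
tool_rot: [[-0.16, 0.987, -0.0], [0.987, 0.16, -0.001], [-0.001, -0.001, -1.0]]
ft_force: [1.1, 0.2, -0.3]
grip_width: 0.0856
gripper_force: 0.0
time_s: 2.02
position: [0.3336, 0.1892, 0.2313]
tool_rot: [[-0.0, 1.0, -0.0], [1.0, 0.0, 0.0], [0.0, -0.0, -1.0]]
ft_force: [1.3, 0.4, 0.2]
grip_width: 0.0856
gripper_force: 0.0
[0.33359702 0.18919818 0.231276  ] [[-4.e-04  1.e+00 -1.e-04]
 [ 1.e+00  4.e-04  0.e+00]
 [ 0.e+00 -1.e-04 -1.e+00]] [1.17176858e+01 4.79802159e+00 9.77120652e+01 1.19795482e-03
 7.74934928e+01 1.16967024e+01]
```

```bash
python3 -m jog '[{"linear":[-0.93,0.393,0],"roll":0},{"linear":[-0.93,0.393,0],"roll":0},{"linear":[-0.93,0.393,0],"roll":0},{"linear":[-0.93,0.393,0],"roll":0},{"linear":[-0.93,0.393,0],"roll":0},{"linear":[-0.93,0.393,0],"roll":0},{"linear":[-0.93,0.393,0],"roll":0},{"linear":[-0.93,0.393,0],"roll":0},{"linear":[0,0,0.9],"roll":0},{"linear":[0,0,0.9],"roll":0},{"linear":[0,0,0.9],"roll":0},{"linear":[0,0,0.9],"roll":0}]'
python3 -m jog '[{"linear":[0,0,0],"roll":0},{"linear":[0,0,0],"roll":0}]'
python3 - <<'E'
from h import *; import cv2
a=optics.get_image("scene")[:,:,::-1]; 
cv2.imwrite("pics/s1.png",cv2.resize(a[190:340,120:320],None,fx=4,fy=4,interpolation=cv2.INTER_CUBIC))
E
```

```text
time_s: 3.02
position: [0.459, -0.1067, 0.0857]
tool_rot: [[0.001, 1.0, 0.0], [1.0, -0.001, -0.0], [-0.0, 0.0, -1.0]]
ft_force: [1.1, -0.2, -0.2]
grip_width: 0.0853
gripper_force: 0.0
time_s: 3.18
position: [0.4588, -0.1064, 0.087]
tool_rot: [[0.0, 1.0, -0.003], [1.0, -0.0, 0.002], [0.002, -0.003, -1.0]]
ft_force: [0.0, -0.5, 0.5]
grip_width: 0.0856
gripper_force: 0.0
```

View pics/s1.png

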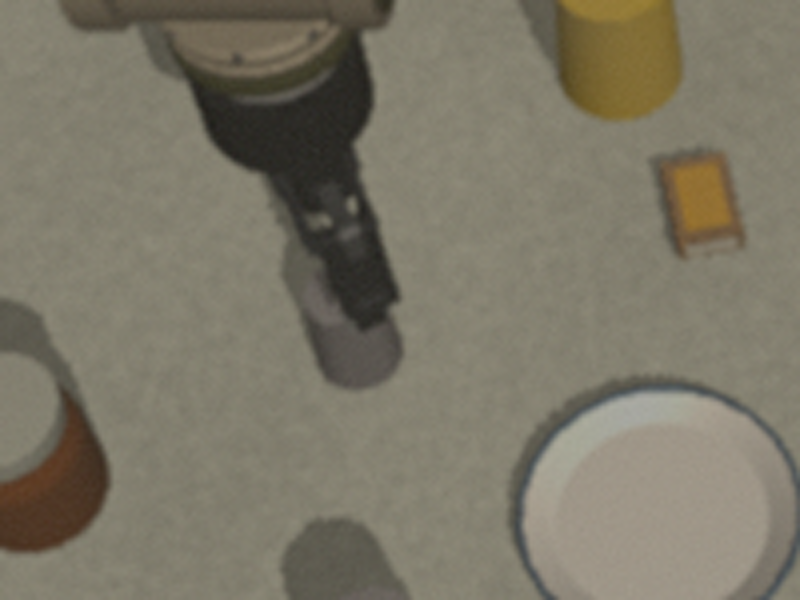

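The fingers straddle the small cup as planned. I'll descend, grip and check.

```bash
python3 -m jog '[{"linear":[-0.05,0.015,0.4],"roll":0},{"linear":[0,0,0.5],"roll":0},{"linear":[0,0,0.5],"roll":0},{"linear":[0,0,0.27],"roll":0},{"linear":[0,0,0],"roll":0},{"linear":[0,0,0],"roll":0}]'
python3 -m jog '[{"linear":[0,0,0],"roll":0},{"linear":[0,0,0],"roll":0},{"linear":[0,0,0],"roll":0},{"linear":[0,0,0],"roll":0},{"linear":[0,0,0],"roll":0},{"linear":[0,0,0],"roll":0},{"linear":[0,0,0],"roll":0},{"linear":[0,0,0],"roll":0},{"linear":[0,0,0],"roll":0}]' -1 30
```

```text
time_s: 3.73
position: [0.461, -0.1091, 0.0223]
tool_rot: [[-0.0, 1.0, 0.002], [1.0, 0.0, -0.001], [-0.001, 0.002, -1.0]]
ft_force: [0.6, -0.2, -0.2]
grip_width: 0.0851
gripper_force: 0.0
time_s: 4.48
position: [0.4603, -0.1088, 0.0216]
tool_rot: [[-0.0, 1.0, 0.001], [1.0, 0.0, -0.001], [-0.001, 0.001, -1.0]]
ft_force: [-1.0, 0.6, 10.3]
grip_width: 0.0407
gripper_force: 29.3
```

```bash
python3 -m jog '[{"linear":[0,0,-0.3],"roll":0},{"linear":[0,0,-0.6],"roll":0},{"linear":[0,0,-0.6],"roll":0},{"linear":[0.3,0.5,-0.3],"roll":0},{"linear":[0.4,0.7,0],"roll":0},{"linear":[0.4,0.7,0],"roll":0},{"linear":[0.4,0.7,0],"roll":0},{"linear":[0.4,0.7,0],"roll":0},{"linear":[0.3,0.4,0],"roll":0},{"linear":[0.16,0.28,0],"roll":0},{"linear":[0,0,0],"roll":0},{"linear":[0,0,0],"roll":0}]'
python3 -m jog '[{"linear":[0,0,0],"roll":0},{"linear":[0,0,0],"roll":0}]'
```

```text
time_s: 5.48
position: [0.6188, -0.014, 0.0923]
tool_rot: [[-0.001, 1.0, -0.001], [1.0, 0.001, -0.0], [-0.0, -0.001, -1.0]]
ft_force: [0.0, -0.2, -1.6]
grip_width: 0.0402
gripper_force: 30.9
time_s: 5.65
position: [0.6184, -0.0148, 0.0927]
tool_rot: [[0.001, 1.0, -0.0], [1.0, -0.001, -0.0], [-0.0, -0.0, -1.0]]
ft_force: [-0.5, -0.2, -0.2]
grip_width: 0.0407
gripper_force: 30.9
```

```bash
python3 -m jog '[{"linear":[0,0.02,0.4],"roll":0},{"linear":[0,0,0.4],"roll":0},{"linear":[0,0,0.4],"roll":0},{"linear":[0,0,0.2],"roll":0},{"linear":[0,0,0.1],"roll":0},{"linear":[0,0,0],"roll":0},{"linear":[0,0,0],"roll":0}]'
python3 -m jog '[{"linear":[0,0,0.04],"roll":0},{"linear":[0,0,0],"roll":0}]'
```

```text
time_s: 6.23
position: [0.6201, -0.0145, 0.0332]
tool_rot: [[0.0, 1.0, 0.001], [1.0, -0.0, -0.0], [-0.0, 0.001, -1.0]]
ft_force: [-0.1, -0.5, -0.0]
grip_width: 0.0405
gripper_force: 30.9
time_s: 6.4
position: [0.6202, -0.0143, 0.0315]
tool_rot: [[-0.0, 1.0, 0.001], [1.0, 0.0, -0.0], [-0.0, 0.001, -1.0]]
ft_force: [0.5, -0.1, -1.7]
grip_width: 0.0409
gripper_force: 30.9
```

```bash
python3 -m jog '[{"linear":[0,0,0.04],"roll":0},{"linear":[0,0,0],"roll":0},{"linear":[0,0,0],"roll":0}]'
python3 -m jog '[{"linear":[0,0,0.03],"roll":0},{"linear":[0,0,0],"roll":0},{"linear":[0,0,0],"roll":0}]'
```

```text
time_s: 6.65
position: [0.6199, -0.0142, 0.0294]
tool_rot: [[-0.0, 1.0, 0.0], [1.0, 0.0, 0.0], [0.0, 0.0, -1.0]]
ft_force: [-0.1, -0.1, -1.0]
grip_width: 0.0405
gripper_force: 30.9
time_s: 6.9
position: [0.6199, -0.0142, 0.028]
tool_rot: [[-0.0, 1.0, -0.0], [1.0, 0.0, 0.0], [0.0, -0.0, -1.0]]
ft_force: [0.4, -0.2, -0.7]
grip_width: 0.0407
gripper_force: 30.9
```

```bash
python3 -m jog '[{"linear":[0,0,0.02],"roll":0},{"linear":[0,0,0],"roll":0},{"linear":[0,0,0],"roll":0}]'
python3 -m jog '[{"linear":[0,0,0.015],"roll":0},{"linear":[0,0,0],"roll":0},{"linear":[0,0,0],"roll":0}]' | grep -E 'pos|force'
```

```text
time_s: 7.15
position: [0.62, -0.0142, 0.0277]
tool_rot: [[-0.0, 1.0, 0.0], [1.0, 0.0, -0.0], [-0.0, 0.0, -1.0]]
ft_force: [-1.6, 0.6, 4.1]
grip_width: 0.0404
gripper_force: 31.4
position: [0.62, -0.0142, 0.0276]
ft_force: [-3.3, 0.6, 8.7]
gripper_force: 31.9
```

```bash
python3 -m jog '[{"linear":[0,0,0],"roll":0},{"linear":[0,0,0],"roll":0},{"linear":[0,0,0],"roll":0},{"linear":[0,0,0],"roll":0},{"linear":[0,0,0],"roll":0},{"linear":[0,0,0],"roll":0},{"linear":[0,0,-0.3],"roll":0},{"linear":[0,0,-0.5],"roll":0},{"linear":[0,0,-0.7],"roll":0},{"linear":[0,0,-0.7],"roll":0}]' 1 | grep -E 'pos|ft|width'
python3 -m jog '[{"linear":[-0.2,0,-0.2],"roll":0},{"linear":[-0.6,0.1,0],"roll":0},{"linear":[-0.8,0.1,0],"roll":0},{"linear":[-0.8,0.1,0],"roll":0},{"linear":[-0.7,0.1,0],"roll":0},{"linear":[-0.4,0.06,0],"roll":0},{"linear":[-0.28,0.04,0],"roll":0},{"linear":[0,0,0],"roll":0},{"linear":[0,0,0],"roll":0},{"linear":[0,0,0],"roll":0}]' | grep -E 'time|pos|ft|width'
python3 - <<'E'
from h import *; import cv2
a=optics.get_image("scene")[:,:,::-1]; 
cv2.imwrite("pics/s2.png",cv2.resize(a[240:390,180:380],None,fx=4,fy=4,interpolation=cv2.INTER_CUBIC))
E
```

```text
position: [0.6195, -0.0142, 0.1153]
ft_force: [0.3, -0.6, 0.0]
grip_width: 0.0854
time_s: 9.07
position: [0.6399, -0.1639, 0.1227]
ft_force: [-0.4, 0.5, -0.1]
grip_width: 0.0852
```

View pics/s2.png

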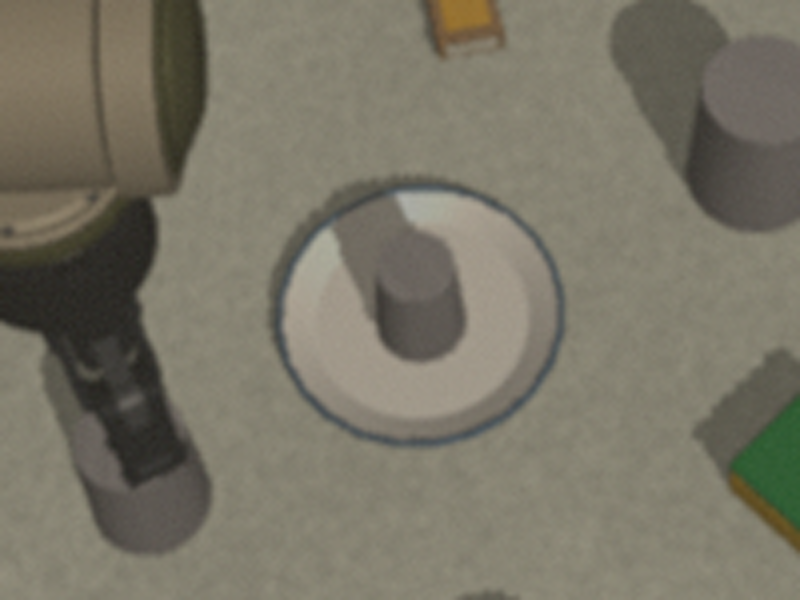

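The small cup stands upright on the saucer, its base disc at about (418,265) in the crop. The gripper is above the medium cup.

```bash
python3 - <<'E'
from h import *
print(ray('scene',crop((418,265),4,(180,240)),.066),ray('scene',crop((420,314),4,(180,240)),.014))
E
python3 -m jog '[{"linear":[-0.04,0,0.4],"roll":0},{"linear":[0,0,0.7],"roll":0},{"linear":[0,0,0.6],"roll":0},{"linear":[0,0,0.4],"roll":0},{"linear":[0,0,0.27],"roll":0},{"linear":[0,0,0],"roll":0},{"linear":[0,0,0],"roll":0}]'| grep -E 'pos|ft|width'
python3 -m jog '[{"linear":[0,0,0],"roll":0},{"linear":[0,0,0],"roll":0},{"linear":[0,0,0],"roll":0},{"linear":[0,0,0],"roll":0},{"linear":[0,0,0],"roll":0},{"linear":[0,0,0],"roll":0},{"linear":[0,0,0],"roll":0},{"linear":[0,0,0],"roll":0},{"linear":[0,0,0],"roll":0}]' -1 30| grep -E 'pos|ft|width|grip'
```

```text
[ 0.61991959 -0.01407758] [ 0.61905599 -0.01548528]
position: [0.6402, -0.1665, 0.0283]
ft_force: [-0.5, 0.2, -0.1]
grip_width: 0.0851
position: [0.6404, -0.1672, 0.0296]
ft_force: [-1.7, 2.5, 5.3]
grip_width: 0.0518
gripper_force: 31.3
```

```bash
python3 -m jog '[{"linear":[0,0,-0.3],"roll":0},{"linear":[0,0,-0.6],"roll":0},{"linear":[0,0,-0.7],"roll":0},{"linear":[0,0,-0.6],"roll":0},{"linear":[0.2,-0.05,-0.3],"roll":0},{"linear":[0.6,-0.1,0],"roll":0},{"linear":[0.8,-0.1,0],"roll":0},{"linear":[0.8,-0.1,0],"roll":0},{"linear":[0.7,-0.1,0],"roll":0},{"linear":[0.4,-0.05,0],"roll":0},{"linear":[0.28,0,0],"roll":0}]'| grep -E 'pos|ft|width'
python3 -m jog '[{"linear":[0,0,0],"roll":0},{"linear":[0,0,0],"roll":0},{"linear":[0,0,0],"roll":0}]'| grep -E 'pos|ft|width'
python3 - <<'E'
from h import *; import cv2
a=optics.get_image("scene")[:,:,::-1]; 
cv2.imwrite("pics/s3.png",cv2.resize(a[220:370,190:390],None,fx=4,fy=4,interpolation=cv2.INTER_CUBIC))
E
```

```text
position: [0.6193, -0.0138, 0.1281]
ft_force: [0.5, 0.0, -0.7]
grip_width: 0.0517
position: [0.6202, -0.0171, 0.1278]
ft_force: [1.0, 0.2, -2.2]
grip_width: 0.0517
```

View pics/s3.png

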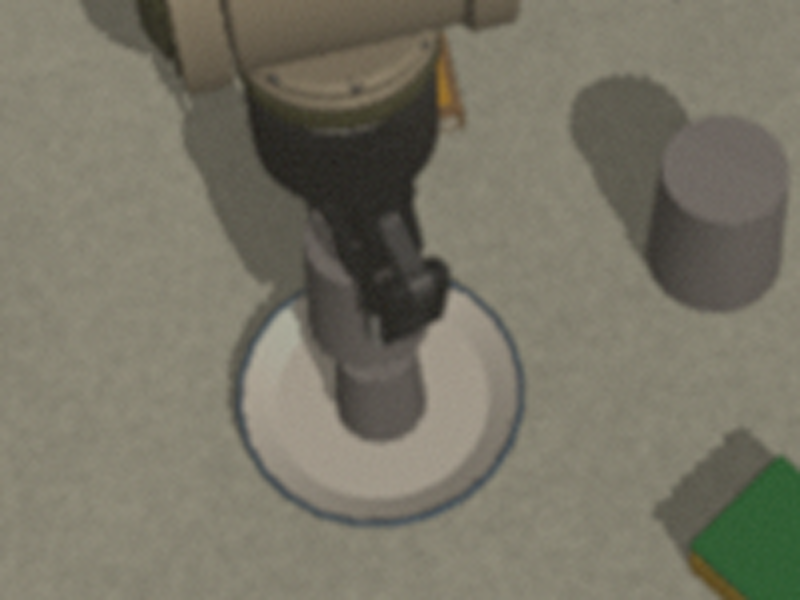

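```bash
cat >> h.py <<'E'
def proj(n,p):
    c=optics.calibration(n); f=240/np.tan(np.radians(c['fov_y']/2)); T=c['T']
    q=(np.atleast_2d(p)-T[:3,3])@T[:3,:3]
    return np.c_[q[:,0]/q[:,2]*f+c['cx'],q[:,1]/q[:,2]*f+c['cy']]
def circ(x,y,z,r): t=np.linspace(0,6.283,200); return np.c_[x+r*np.cos(t),y+r*np.sin(t),0*t+z]
E
python3 - <<'E'
from h import *; import cv2
im=cv2.imread("pics/s3.png")
s=env.observe(); print(s['position'])
for (x,y,z,r,col) in ((*s['position'][:2],.0995,.0285,(0,255,0)),(*s['position'][:2],.1715,.025,(0,255,0)),(.62,-.0142,.006,.0225,(0,0,255))):
    p=(proj('scene',circ(x,y,z,r))-[190,220]+.5)*4-.5
    cv2.polylines(im,[p.round().astype(np.int32)],True,col,1)
cv2.imwrite("pics/s3b.png",im)
E
```

```text
[ 0.62014801 -0.01720345  0.1277747 ]
```

View pics/s3b.png

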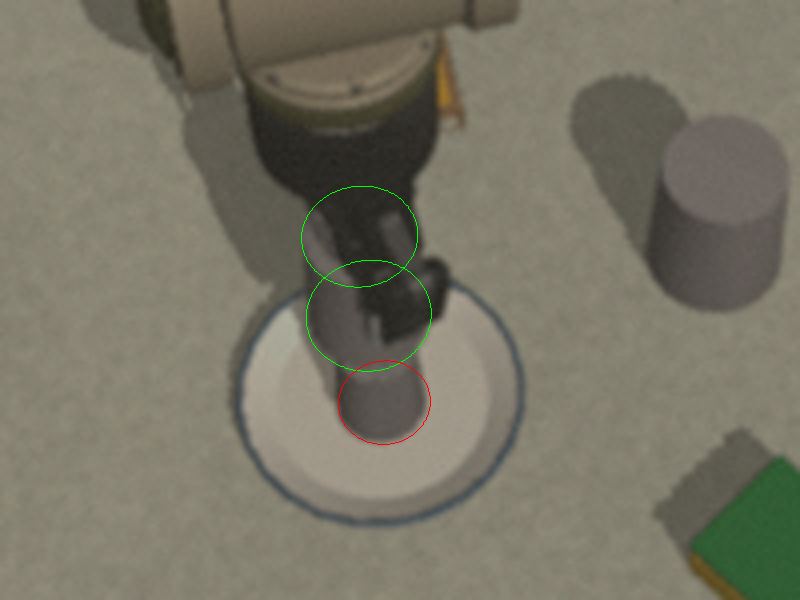

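Overlay fits: held cup agrees with the TCP, and the small cup is about 2 mm toward +y. I'll correct for that and lower in stages.

```bash
python3 -m jog '[{"linear":[0.05,0,0],"roll":0},{"linear":[0,0,0.3],"roll":0},{"linear":[0,0,0.3],"roll":0},{"linear":[0,0,0.2],"roll":0},{"linear":[0,0,0],"roll":0},{"linear":[0,0,0],"roll":0}]'| grep -E 'pos|ft|width'
python3 -m jog '[{"linear":[0,0,0.2],"roll":0},{"linear":[0,0,0.3],"roll":0},{"linear":[0,0,0.2],"roll":0},{"linear":[0,0,0],"roll":0},{"linear":[0,0,0],"roll":0}]'| grep -E 'pos|ft|width'
```

```text
position: [0.6199, -0.0142, 0.0958]
ft_force: [0.3, 0.8, -1.4]
grip_width: 0.052
position: [0.6199, -0.0138, 0.0678]
ft_force: [0.7, -0.2, -0.5]
grip_width: 0.0518
```

```bash
python3 -m jog '[{"linear":[0,0,0.2],"roll":0},{"linear":[0,0,0.25],"roll":0},{"linear":[0,0,0.2],"roll":0},{"linear":[0,0,0.05],"roll":0},{"linear":[0,0,0],"roll":0},{"linear":[0,0,0],"roll":0}]'| grep -E 'pos|ft|width'
python3 -m jog '[{"linear":[0,0,0.04],"roll":0},{"linear":[0,0,0],"roll":0},{"linear":[0,0,0],"roll":0}]'| grep -E 'pos|ft|width'
```

```text
position: [0.62, -0.0138, 0.0398]
ft_force: [-0.8, -0.9, -1.0]
grip_width: 0.0521
position: [0.62, -0.0138, 0.0385]
ft_force: [0.4, -0.7, -0.6]
grip_width: 0.052
```

```bash
python3 -m jog '[{"linear":[0,0,0.03],"roll":0},{"linear":[0,0,0],"roll":0},{"linear":[0,0,0],"roll":0}]'| grep -E 'pos|ft|width'
```

```text
position: [0.6199, -0.0138, 0.0371]
ft_force: [-0.2, 0.1, -0.6]
grip_width: 0.0521
```

```bash
python3 -m jog '[{"linear":[0,0,0.03],"roll":0},{"linear":[0,0,0],"roll":0},{"linear":[0,0,0],"roll":0}]'| grep -E 'pos|ft|width'
python3 -m jog '[{"linear":[0,0,0.015],"roll":0},{"linear":[0,0,0],"roll":0},{"linear":[0,0,0],"roll":0}]'| grep -E 'pos|ft|width'
```

```text
position: [0.6199, -0.0138, 0.0358]
ft_force: [0.4, 0.6, -1.7]
grip_width: 0.0519
position: [0.62, -0.0138, 0.0356]
ft_force: [-1.0, -0.0, 3.0]
grip_width: 0.0521
```

```bash
python3 -m jog '[{"linear":[0,0,0.01],"roll":0},{"linear":[0,0,0],"roll":0},{"linear":[0,0,0],"roll":0},{"linear":[0,0,0],"roll":0},{"linear":[0,0,0],"roll":0},{"linear":[0,0,0],"roll":0},{"linear":[0,0,-0.3],"roll":0},{"linear":[0,0,-0.5],"roll":0},{"linear":[0,0,-0.7],"roll":0},{"linear":[0,0,-0.7],"roll":0}]' 1 | grep -E 'pos|ft|width'
python3 -m jog '[{"linear":[0.2,0,-0.2],"roll":0},{"linear":[0.6,0,0],"roll":0},{"linear":[0.8,0,0],"roll":0},{"linear":[0.8,0,0],"roll":0},{"linear":[0.8,0.06,0],"roll":0},{"linear":[0.8,0,0],"roll":0},{"linear":[0.4,0,0],"roll":0},{"linear":[0.26,0,0],"roll":0},{"linear":[0,0,0],"roll":0},{"linear":[0,0,0],"roll":0},{"linear":[0,0,0],"roll":0}]' | grep -E 'time|pos|ft|width'
python3 - <<'E'
from h import *; import cv2
a=optics.get_image("scene")[:,:,::-1]; 
cv2.imwrite("pics/s4.png",cv2.resize(a[220:370,220:420],None,fx=4,fy=4,interpolation=cv2.INTER_CUBIC))
E
```

```text
position: [0.6195, -0.0138, 0.1235]
ft_force: [-0.3, 0.2, 0.4]
grip_width: 0.085
time_s: 15.83
position: [0.6224, 0.1714, 0.1308]
ft_force: [-0.8, 0.4, -0.1]
grip_width: 0.0849
```

View pics/s4.png

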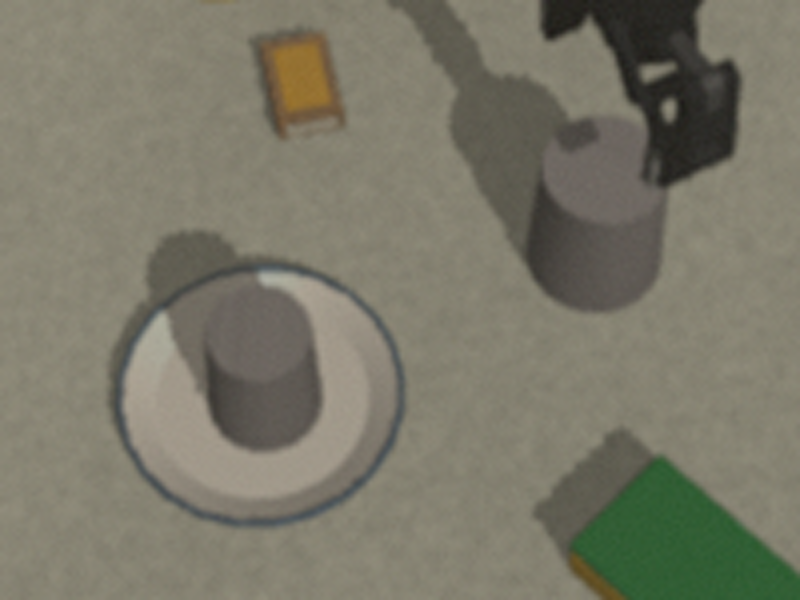

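The medium cup sits over the small one in the middle of the saucer; disc at about (260,333). The gripper is clear above the large cup.

```bash
python3 - <<'E'
from h import *
print(ray('scene',crop((260,333),4,(220,220)),.078),ray('scene',crop((261,394),4,(220,220)),.014))
E
python3 -m jog '[{"linear":[0.02,0,0.3],"roll":0},{"linear":[0,0,0.6],"roll":0},{"linear":[0,0,0.6],"roll":0},{"linear":[0,0,0.5],"roll":0},{"linear":[0,0,0.27],"roll":0},{"linear":[0,0,0],"roll":0},{"linear":[0,0,0],"roll":0}]'| grep -E 'pos|ft|width'
python3 -m jog '[{"linear":[0,0,0],"roll":0},{"linear":[0,0,0],"roll":0},{"linear":[0,0,0],"roll":0},{"linear":[0,0,0],"roll":0},{"linear":[0,0,0],"roll":0},{"linear":[0,0,0],"roll":0},{"linear":[0,0,0],"roll":0},{"linear":[0,0,0],"roll":0}]' -1 30| grep -E 'pos|ft|width|grip'
```

```text
[ 0.62059833 -0.01270401] [ 0.61928412 -0.01505464]
position: [0.6227, 0.1728, 0.0405]
ft_force: [0.6, -0.3, -0.3]
grip_width: 0.0853
position: [0.6231, 0.1733, 0.0422]
ft_force: [-0.4, -0.1, 5.6]
grip_width: 0.0632
gripper_force: 33.0
```

```bash
python3 -m jog '[{"linear":[0,0,-0.3],"roll":0},{"linear":[0,0,-0.7],"roll":0},{"linear":[0,0,-0.8],"roll":0},{"linear":[0,0,-0.8],"roll":0},{"linear":[-0.2,0,-0.3],"roll":0},{"linear":[-0.6,0,0],"roll":0},{"linear":[-0.8,0,0],"roll":0},{"linear":[-0.8,-0.07,0],"roll":0},{"linear":[-0.8,0,0],"roll":0},{"linear":[-0.8,0,0],"roll":0},{"linear":[-0.4,0,0],"roll":0},{"linear":[-0.27,0,0],"roll":0}]'| grep -E 'pos|ft|width'
python3 -m jog '[{"linear":[0,0,0],"roll":0},{"linear":[0,0,0],"roll":0},{"linear":[0,0,0],"roll":0},{"linear":[0,0,0],"roll":0}]'| grep -E 'pos|ft|width'
python3 - <<'E'
from h import *; import cv2
a=optics.get_image("scene")[:,:,::-1]; 
im=cv2.resize(a[200:350,190:390],None,fx=4,fy=4,interpolation=cv2.INTER_CUBIC)
s=env.observe(); print(s['position']); x,y,z=s['position']
for (x,y,z,r,col) in ((x,y,z-.0415,.035,(0,255,0)),(.62,-.0138,.006,.0285,(0,0,255))):
    p=(proj('scene',circ(x,y,z,r))-[190,200]+.5)*4-.5
    cv2.polylines(im,[p.round().astype(np.int32)],True,col,1)
cv2.imwrite("pics/s5.png",im)
E
```

```text
position: [0.6192, -0.016, 0.1563]
ft_force: [-0.0, 0.1, -1.2]
grip_width: 0.0632
position: [0.6195, -0.0121, 0.1562]
ft_force: [0.4, 0.1, -1.9]
grip_width: 0.0628
[ 0.61947795 -0.01218066  0.15612909]
```

View pics/s5.png

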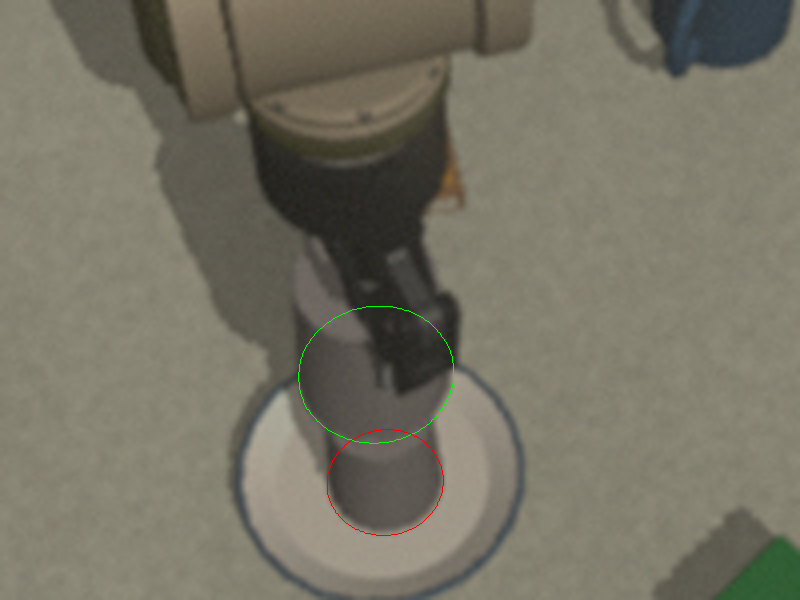

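Large cup is centred above the medium one (overlays agree within 1 mm). Lowering in stages.

```bash
python3 -m jog '[{"linear":[0,0,0.2],"roll":0},{"linear":[0,0,0.3],"roll":0},{"linear":[0,0,0.3],"roll":0},{"linear":[0,0,0.2],"roll":0},{"linear":[0,0,0],"roll":0},{"linear":[0,0,0],"roll":0}]'| grep -E 'pos|ft|width'
python3 -m jog '[{"linear":[0,0,0.2],"roll":0},{"linear":[0,0,0.3],"roll":0},{"linear":[0,0,0.2],"roll":0},{"linear":[0,0,0],"roll":0},{"linear":[0,0,0],"roll":0}]'| grep -E 'pos|ft|width'
```

```text
position: [0.6194, -0.0132, 0.1158]
ft_force: [0.1, -0.7, -0.1]
grip_width: 0.0634
position: [0.6195, -0.0134, 0.088]
ft_force: [-0.5, -0.3, -1.2]
grip_width: 0.0635
```

```bash
python3 -m jog '[{"linear":[0,0,0.2],"roll":0},{"linear":[0,0,0.3],"roll":0},{"linear":[0,0,0.2],"roll":0},{"linear":[0,0,0.18],"roll":0},{"linear":[0,0,0],"roll":0},{"linear":[0,0,0],"roll":0}]'| grep -E 'pos|ft|width'
python3 -m jog '[{"linear":[0,0,0.05],"roll":0},{"linear":[0,0,0],"roll":0},{"linear":[0,0,0],"roll":0}]'| grep -E 'pos|ft|width'
```

```text
position: [0.6195, -0.0134, 0.0527]
ft_force: [0.3, -1.2, -0.8]
grip_width: 0.063
position: [0.6197, -0.0134, 0.0512]
ft_force: [-0.6, -0.5, -1.8]
grip_width: 0.0631
```

```bash
python3 -m jog '[{"linear":[0,0,0.03],"roll":0},{"linear":[0,0,0],"roll":0},{"linear":[0,0,0],"roll":0}]'| grep -E 'pos|ft|width'
```

```text
position: [0.6195, -0.0134, 0.0498]
ft_force: [0.5, 0.2, -0.9]
grip_width: 0.0635
```

```bash
python3 -m jog '[{"linear":[0,0,0.03],"roll":0},{"linear":[0,0,0],"roll":0},{"linear":[0,0,0],"roll":0}]'| grep -E 'pos|ft|width'
python3 -m jog '[{"linear":[0,0,0.02],"roll":0},{"linear":[0,0,0],"roll":0},{"linear":[0,0,0],"roll":0}]'| grep -E 'pos|ft|width'
```

```text
position: [0.6195, -0.0134, 0.0485]
ft_force: [0.1, -0.9, -1.2]
grip_width: 0.0629
position: [0.6196, -0.0134, 0.0482]
ft_force: [-1.8, -0.4, 4.9]
grip_width: 0.0628
```

Large cup down over both. Release, retreat upward, and turn for the matchbox.

```bash
python3 -m jog '[{"linear":[0,0,0],"roll":0},{"linear":[0,0,0],"roll":0},{"linear":[0,0,0],"roll":0},{"linear":[0,0,0],"roll":0},{"linear":[0,0,0],"roll":0},{"linear":[0,0,-0.2],"roll":0},{"linear":[0,0,-0.5],"roll":0},{"linear":[0,0,-0.7],"roll":0},{"linear":[0,0,-0.7],"roll":0},{"linear":[0,0,-0.6],"roll":0},{"linear":[0,0,0],"roll":0}]' 1 | grep -E 'pos|ft|width'
python3 -m jog '[{"linear":[0,0,-0.2],"roll":-1},{"linear":[0,0,0],"roll":-1},{"linear":[0,0,0],"roll":-1},{"linear":[0,0,0],"roll":-1},{"linear":[0,0,0],"roll":-1},{"linear":[0,0,0],"roll":-1},{"linear":[0,0,0],"roll":-1},{"linear":[0,0,0],"roll":-1},{"linear":[0,0,0],"roll":-1},{"linear":[0,0,0],"roll":-1},{"linear":[0,0,0],"roll":-1},{"linear":[0,0,0],"roll":-1}]' | grep -E 'pos|ft|width'
python3 -m jog '[{"linear":[0,0,0],"roll":-1},{"linear":[0,0,0],"roll":-1},{"linear":[0,0,0],"roll":-0.92},{"linear":[0.4,0.126,0],"roll":0},{"linear":[0.8,0.24,0],"roll":0},{"linear":[0.8,0.24,0],"roll":0},{"linear":[0.8,0.25,0],"roll":0},{"linear":[0.8,0.25,0],"roll":0},{"linear":[0.5,0.15,0],"roll":0},{"linear":[0.277,0.09,0],"roll":0},{"linear":[0,0,0],"roll":0},{"linear":[0,0,0],"roll":0}]' 0.18
python3 -m jog '[{"linear":[0,0,0],"roll":0},{"linear":[0,0,0],"roll":0},{"linear":[0,0,0],"roll":0}]'
python3 - <<'E'
from h import *; import cv2
a=optics.get_image("scene")[:,:,::-1]; 
cv2.imwrite("pics/s6.png",cv2.resize(a[190:365,200:400],None,fx=3.4,fy=3.4,interpolation=cv2.INTER_CUBIC))
print(env.observe()['position'])
E
```

```text
position: [0.6215, -0.0137, 0.1617]
ft_force: [-0.5, -0.5, -0.1]
grip_width: 0.0854
position: [0.6194, -0.0134, 0.1637]
ft_force: [-0.7, -0.4, -0.5]
grip_width: 0.0852
time_s: 23.85
position: [0.4658, 0.0848, 0.1641]
tool_rot: [[-0.964, 0.265, 0.001], [0.265, 0.964, -0.0], [-0.001, 0.0, -1.0]]
ft_force: [-0.2, -0.7, -1.1]
grip_width: 0.0505
gripper_force: 0.0
time_s: 24.1
position: [0.4658, 0.0844, 0.1635]
tool_rot: [[-0.964, 0.266, -0.0], [0.266, 0.964, -0.0], [0.0, -0.0, -1.0]]
ft_force: [1.0, 0.2, 0.7]
grip_width: 0.0502
gripper_force: 0.0
[0.46562606 0.08449488 0.16348861]
```

View pics/s6.png

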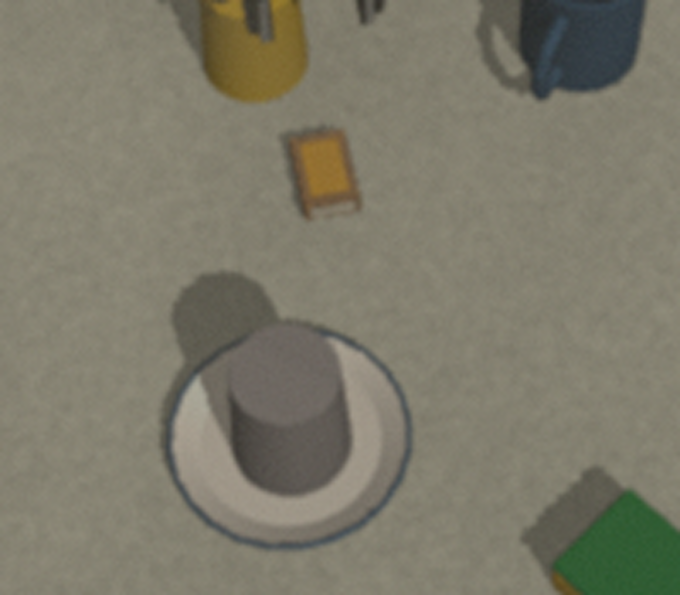

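All three cups are nested in the saucer; the large base disc is at about (286,373) in this crop and the matchbox is undisturbed at (323,170).

```bash
python3 - <<'E'
from h import *
print(ray('scene',crop((286,373.5),3.4,(200,190)),.09),ray('scene',crop((289,436),3.4,(200,190)),.014))
E
python3 -m jog '[{"linear":[-0.01,0.015,0.4],"roll":0},{"linear":[0,0,0.8],"roll":0},{"linear":[0,0,0.8],"roll":0},{"linear":[0,0,0.7],"roll":0},{"linear":[0,0,0.5],"roll":0},{"linear":[0,0,0.34],"roll":0},{"linear":[0,0,0],"roll":0},{"linear":[0,0,0],"roll":0}]'| grep -E 'pos|ft|width'
python3 -m jog '[{"linear":[0,0,0.15],"roll":0},{"linear":[0,0,0.1],"roll":0},{"linear":[0,0,0],"roll":0},{"linear":[0,0,0],"roll":0}]'| grep -E 'pos|ft|width'
```

```text
[ 0.61950447 -0.01326849] [ 0.61860766 -0.01521874]
position: [0.4657, 0.0852, 0.0219]
ft_force: [0.6, 0.5, -0.0]
grip_width: 0.0501
position: [0.4657, 0.0854, 0.0124]
ft_force: [-0.0, 0.1, 0.3]
grip_width: 0.0507
```

```bash
python3 -m jog '[{"linear":[0,0,0.1],"roll":0},{"linear":[0,0,0.08],"roll":0},{"linear":[0,0,0],"roll":0},{"linear":[0,0,0],"roll":0}]'| grep -E 'pos|ft|width'
python3 -m jog '[{"linear":[0,0,0],"roll":0},{"linear":[0,0,0],"roll":0},{"linear":[0,0,0],"roll":0},{"linear":[0,0,0],"roll":0},{"linear":[0,0,0],"roll":0},{"linear":[0,0,0],"roll":0}]' -1 20| grep -E 'pos|ft|width|grip'
```

```text
position: [0.4654, 0.0855, 0.0048]
ft_force: [0.1, 0.4, -0.1]
grip_width: 0.0503
position: [0.4657, 0.0855, 0.0051]
ft_force: [0.0, 0.6, 3.6]
grip_width: 0.0352
gripper_force: 20.6
```

```bash
python3 -m jog '[{"linear":[0,0,-0.2],"roll":0},{"linear":[0,0,-0.5],"roll":0},{"linear":[0,0,-0.8],"roll":0},{"linear":[0,0,-0.8],"roll":0},{"linear":[0,0,-0.6],"roll":0},{"linear":[0,0,-0.4],"roll":0},{"linear":[0,0,0],"roll":0}]'| grep -E 'pos|ft|width'
python3 -m jog '[{"linear":[-0.3,-0.1,0],"roll":0},{"linear":[-0.6,-0.19,0],"roll":0},{"linear":[-0.8,-0.25,0],"roll":0},{"linear":[-0.8,-0.25,0],"roll":0},{"linear":[-0.8,-0.25,0],"roll":0},{"linear":[-0.6,-0.19,0],"roll":0},{"linear":[-0.3,-0.09,0],"roll":0},{"linear":[-0.163,-0.042,0],"roll":0},{"linear":[0,0,0],"roll":0},{"linear":[0,0,0],"roll":0},{"linear":[0,0,0],"roll":0},{"linear":[0,0,0],"roll":0}]'| grep -E 'pos|ft|width'
python3 - <<'E'
from h import *; import cv2
a=optics.get_image("scene")[:,:,::-1]; 
cv2.imwrite("pics/s7.png",cv2.resize(a[190:365,200:400],None,fx=3.4,fy=3.4,interpolation=cv2.INTER_CUBIC))
print(env.observe()['position'])
E
```

```text
position: [0.4668, 0.0854, 0.1404]
ft_force: [0.8, -0.7, -0.2]
grip_width: 0.0353
position: [0.6187, -0.0128, 0.1369]
ft_force: [0.5, -0.1, 0.2]
grip_width: 0.0353
[ 0.61884092 -0.01286119  0.13710157]
```

View pics/s7.png

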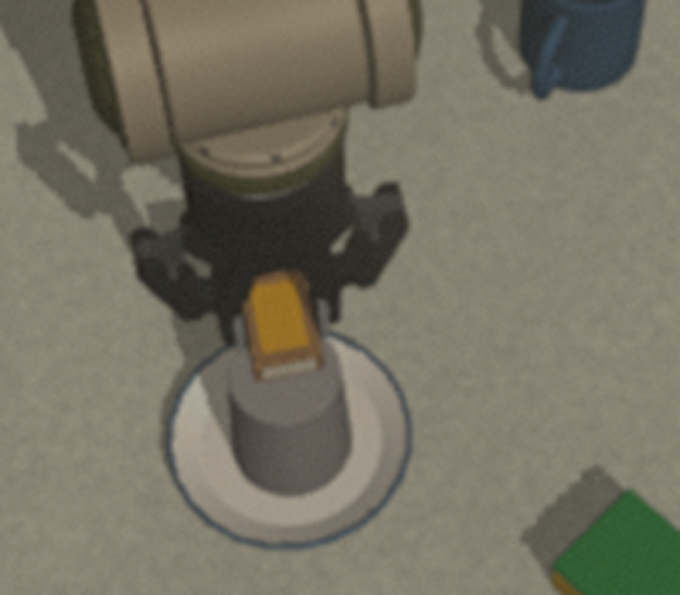

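The box hangs level above the large cup's base. Lowering.

```bash
python3 -m jog '[{"linear":[-0.02,0,0.2],"roll":0},{"linear":[0,0,0.3],"roll":0},{"linear":[0,0,0.25],"roll":0},{"linear":[0,0,0.15],"roll":0},{"linear":[0,0,0],"roll":0},{"linear":[0,0,0],"roll":0}]'| grep -E 'pos|ft|width'
python3 -m jog '[{"linear":[0,0,0.04],"roll":0},{"linear":[0,0,0],"roll":0},{"linear":[0,0,0],"roll":0}]'| grep -E 'pos|ft|width'
```

```text
position: [0.62, -0.0136, 0.1007]
ft_force: [-0.0, -0.6, 0.0]
grip_width: 0.0352
position: [0.6203, -0.0137, 0.0997]
ft_force: [0.4, 0.1, -0.5]
grip_width: 0.0353
```

```bash
python3 -m jog '[{"linear":[0,0,0.03],"roll":0},{"linear":[0,0,0],"roll":0},{"linear":[0,0,0],"roll":0}]'| grep -E 'pos|ft|width'
```

```text
position: [0.6201, -0.0136, 0.0982]
ft_force: [-0.8, 0.3, -0.2]
grip_width: 0.0353
```

```bash
python3 -m jog '[{"linear":[0,0,0.03],"roll":0},{"linear":[0,0,0],"roll":0},{"linear":[0,0,0],"roll":0}]'| grep -E 'pos|ft|width'
python3 -m jog '[{"linear":[0,0,0.03],"roll":0},{"linear":[0,0,0],"roll":0},{"linear":[0,0,0],"roll":0}]'| grep -E 'pos|ft|width'
```

```text
position: [0.6201, -0.0136, 0.0968]
ft_force: [0.2, 0.4, 0.6]
grip_width: 0.0352
position: [0.6201, -0.0136, 0.0956]
ft_force: [0.4, 0.3, 0.8]
grip_width: 0.0357
```

```bash
python3 -m jog '[{"linear":[0,0,0.02],"roll":0},{"linear":[0,0,0],"roll":0},{"linear":[0,0,0],"roll":0}]'| grep -E 'pos|ft|width'
```

```text
position: [0.6203, -0.0137, 0.0952]
ft_force: [-0.6, 0.3, 2.7]
grip_width: 0.0353
```

```bash
python3 -m jog '[{"linear":[0,0,0],"roll":0},{"linear":[0,0,0],"roll":0},{"linear":[0,0,0],"roll":0},{"linear":[0,0,0],"roll":0},{"linear":[0,0,0],"roll":0},{"linear":[0,0,-0.2],"roll":0},{"linear":[0,0,-0.5],"roll":0},{"linear":[0,0,-0.7],"roll":0},{"linear":[0,0,-0.7],"roll":0},{"linear":[0.3,0,-0.5],"roll":0},{"linear":[0.7,0,0],"roll":0},{"linear":[0.8,0,0],"roll":0}]' 1 | grep -E 'pos|ft|width'
python3 -m jog '[{"linear":[0.8,0,0],"roll":0},{"linear":[0.8,0,0],"roll":0},{"linear":[0.5,0,0],"roll":0},{"linear":[0.2,0,0],"roll":0},{"linear":[0,0,0],"roll":0},{"linear":[0,0,0],"roll":0}]' | grep -E 'time|pos|ft|width'
python3 - <<'E'
from h import *; import cv2
a=optics.get_image("scene")[:,:,::-1]; b=optics.get_image("top")[:,:,::-1]
f=lambda i:cv2.resize(i,None,fx=3.2,fy=3.2,interpolation=cv2.INTER_CUBIC)
cv2.imwrite("pics/s8.png",np.hstack([f(a[235:360,220:345]),f(b[130:255,305:430])]))
E
```

```text
position: [0.5509, 0.0052, 0.2004]
ft_force: [-0.8, -0.7, 0.0]
grip_width: 0.0853
time_s: 30.87
position: [0.4629, 0.0296, 0.1995]
ft_force: [0.3, -0.6, 0.1]
grip_width: 0.0854
```

View pics/s8.png

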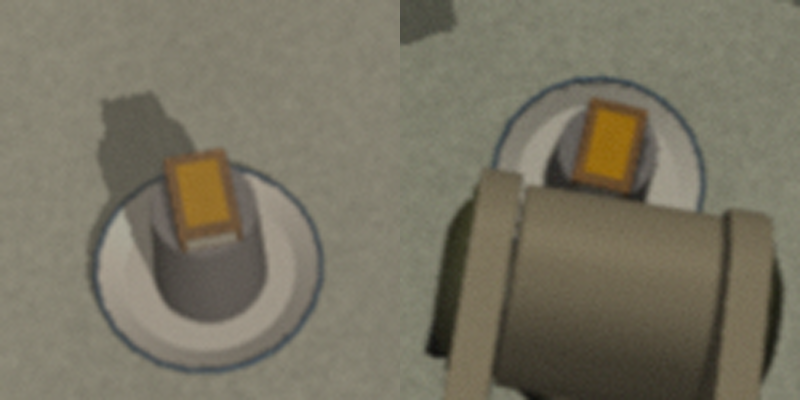

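The picture shows the three cups nested in the saucer. The matchbox lies flat and centred on the large cup's base, at about (203,200) in the scene half and (612,145) in the top half. The robot is clear of everything, so I'll hand in.

```bash
python3 -c "
from rig import env
print(env.close_job())"
```

```text
the job is handed in; nothing more can be done
None
```

The job is handed in at about 31 s: the three cups are nested mouth down in the middle of the saucer, the matchbox lies flat on the large cup's base, and in the last pictures the robot is touching nothing.

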